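# Set the rotary stage of an inspection bench to the marked angle and clamp it

### The arm

A 7-joint arm with a two-finger parallel gripper is mounted at the origin on the work surface. World frame = base frame: x ahead of the robot, y to its left, z up, the work surface at z = 0. Lengths are in mm, angles in rad, forces in N, time in s.
With the tool pointing down it reaches from about 425 to 875 mm from the base axis. Payload 8.4 kg.
Tool frame: the origin (TCP) lies on the mounting face of the last link; the fingertips stand 173 mm ahead of it and the grasp point (between the pads) lies env.hold_point_z ahead of it (env.hold_point_z is the distance from the TCP to the grasp point, in mm); z points along the fingers, y is the line along which they close (so a half turn about z gives the same grasp; the last joint's range is limited). The gripper opens to 85 mm and grips with 20 to 120 N. Pads are 22 mm wide; open, the fingers measure 114 mm over their backs; the gripper's body (76 mm by 85 mm) begins 54 mm behind the grasp point. The pads swing forward as they close: fully open they stand 13 mm farther back than shut.
Start: joints at [-1.306, 0.333, 0.04, 1.465, -0.013, 1.343, -0.059], TCP at [231.291, 607.435, 404.708] pointing down, gripper open.
Joint ranges: [-2.58, 2.58], [-0.38, 2.09], [-1.3, 1.39], [0.25, 2.4], [-1.5, 4.64], [0.08, 2.09], [-2.65, 2.65]. Speed limits (rad/s): [2.22, 2.22, 2.79, 2.79, 3.14, 3.14, 3.14].

### API

Orientations are given as a rotation vector (axis times angle).
In Python, from plant import env gives the robot as it stands. The module is installed in compiled form; this text tells all that it offers.
- The arm moves only by the tool jog_arm, never from a script. Its argument "moves" is a list of rows, each a list of 7 numbers: the shift along the tool's x, y, z in cm, then the turn, a rotation vector about the tool's x, y, z in rad, then the opening, from -1 (shut) to 1 (fully open), so that 0 is half open. In form: [[x, y, z, ax, ay, az, gripper], ...]. A call has 1 to 10 rows; each row shifts and turns the commanded pose from where the row before left it, along the tool's axes as they then stand; what a row does not reach is not made up. A row lasts 1/12 s, in which the tool goes at most 41.7 mm and 7.16 degrees, less where a joint would pass 70% of its speed; a pose out of reach is approached as far as the arm can. A call is refused whole if a number of a shift passes 4.17 or a number of a turn 0.125, either way. A call with a gripper value outside its range is refused whole. The fingers move at their own pace and stop on an object; "newtons" is the grip in N (left out, the last holds). Time passes only in rows, so rows that do not move let the fingers close. It gives the time, the measured TCP pose, the force, the opening and the grip force at its end, in the units of the state.
- env.sense(): the state, without advancing time (a new reading comes with each control period).
- env.read_camera(name): name is "scene" or "top" or "wrist"; returns (picture, depth): 384x512x3 uint8, red, green, blue; 384x512 float32, mm along the optical axis (not along the pixel's ray), 0 where there is no reading.
- env.camera_model(name): a dict with "mtx" (3x3 intrinsics, pixels), "T" (4x4, takes a point from camera to world coordinates). Camera axes: x right, y down, z forward; pixel columns grow to the right and rows downward; lengths in mm; the calibration is good to about 2 mm. A picture is of the moment at which its call begins: read the wrist's pose just before it. camera_model takes no time and is no camera call; for the wrist camera it gives the pose at the moment of the call.
- env.hand_in(): hands the job in; it is judged then, once.
Trained networks look in the newest picture that a camera, given by its name, has taken for a name from the list of things; names that differ only in an ending like _2 or _b are one class to them, and where a whole thing is asked for, a point or a joint stands for the part that bears it (a point fixed in the world has none). Each returns a list of dicts, best first, with "confidence" (0 to 1); they miss things now and then, are a little off and sometimes report something else, mostly with a low value. They report only what shows in the picture. A call takes as long as a camera call. They do not tell look-alikes from the thing itself.
- env.regions_of(camera, name): "pixels" (384x512 bool, what is visible of it).
- env.tip_of(camera, name): "centre" ([x, y, z] in mm, in world coordinates, good to about 4 mm: a listed point, or the origin of a listed thing).
The state is a dict: "time_s": time; "qpos": joint angles; "dq": joint speeds; "effort": joint torques, N m; "tool_pos": TCP position; "tcp_rot": TCP orientation; "force": force on the tool from outside, world axes, zero at the start; "ft_torque": the same for the moment, N m; "opening": finger opening in mm; "finger_force": force on a finger pad.
Only numpy, scipy, OpenCV 4.12 (cv2) and the standard library are available. Lean on these libraries where they do the work, as an engineer would, in place of code of your own. Each camera call takes 0.05 s, during which the arm holds its last target. There are 200 camera calls.

### The job

Set the rotary stage for the next inspection: push the blue finger post round (either way) until the white index line on the black dial lines up with the black line on the orange rider, then push the red clamp lever over, clockwise seen from above, fully home against its stop to lock the stage. Only push with the fingers: do not pinch the post or the lever, keep the module seated in its nest on the dial, and leave the other things on the bench where they are.

Things in the scene. Friction and masses are not known exactly. Their poses are not given: they have to be found in the camera images.
- stage_axis (a point): The dial's vertical turning axis, at the height of the black dial's top face (about 100 mm above the bench). The rotary stage is bolted on the carriage of a long aluminium linear axis: black dial of 150 mm diameter, around it a bare-metal scale ring of 194 mm outer diameter with black lines every 10 degrees, its top 4 mm below the dial's. Neither carriage nor stage gives way. The point's x axis lies across the linear axis and points away from the robot, y along it, z up.
- dial: The black dial. Origin on its turning axis, 18 mm below its top face; its x axis points along the white index line, the finger post stands on its -x side. Turns freely either way, without end stops in the range needed, with a friction of about 0.2 N m: it stays where it is left and does not coast. Once the clamp lever is home a brake shoe holds it many times harder, so set the dial first.
- index_mark (a point): The outer end of the white index line (3 mm wide, 37 mm long, radial) on the dial, 76 mm from the turning axis.
- rider: The orange setting rider, 18 mm wide, clipped on the scale ring; it does not move. Origin on the dial's turning axis, at the underside of the carriage plate (50 mm above the bench); its x axis points along its black line. Its top is 1 mm above the dial's top face and reaches from 78 to 103 mm from the turning axis.
- target_line (a point): The inner end of the black radial line (3 mm wide) on the orange rider, 76 mm from the turning axis: the index line is lined up when index_mark lies over this point.
- post (a point): Middle of the finger post, 16 mm above the dial's top face and 60 mm from the turning axis, opposite the index line. The post stands upright on the dial: two round blue half-shells of smooth, slippery hard plastic (each 14 mm in diameter, 26 mm tall, centres 3 mm either side of this point along the direction of turning), together 20 mm along the direction of turning and 14 mm radially, around a steel spindle that ends 30 mm above the dial.
- post_half_cw: The blue half of the post to push on for turning the dial clockwise seen from above; origin at its foot, axes as the dial's. The post counts as pinched when the fingers press on both blue halves at once with more than 3 N each.
- post_half_ccw: The blue half on the other side of the post, to push on for turning the dial counter-clockwise seen from above.
- clamp (a joint): Angle of the clamp lever: 0 to about 0.35 rad at the start (free), 1.5 rad fully home against its stop (locked). It grows clockwise seen from above, which brings the arm round to the robot's side; at 0 the arm points 35 degrees clockwise (seen from above) from stage_axis's x axis. It stays where it is left and resists with about 0.1 N m, to 0.2 N m on the last quarter of the way.
- lever_hub (a point): On the clamp lever's vertical pivot, at the height of the middle of its arm (about 112 mm above the bench); the pivot is 122 mm from the dial's axis towards -y of stage_axis. Hub of 26 mm diameter, 30 mm tall, on an ear of the stage 46 mm wide; the ear's top is 14 mm below the arm and ends 26 mm beyond the pivot.
- lever_grip (a point): On the middle of the lever's arm, 50 mm out from the pivot. The arm is a level red-painted steel bar that ends 74 mm from the pivot, 8 mm wide, 16 mm tall, with a red 3 mm pad of smooth, slippery hard plastic on each side from 22 to 72 mm from the pivot: 14 mm over the pads. Under it, beyond the ear, the nearest thing is the linear axis, about 50 mm lower.
- lever_pad_lock: The red pad on the side of the lever to push for locking. The lever counts as pinched when the fingers press on both red pads at once with more than 3 N each.
- lever_pad_free: The red pad on the other side of the lever.
- module: The light-grey electronic module (50 x 36 x 18 mm, green board with two copper rings) lying loose in the nest on the dial; origin at the centre of its underside.
- nest (a point): Centre of the floor of the nest on the dial (on the turning axis, level with the dial's top face): metal walls 8 mm high, 63 x 49 mm outside, 1.5 mm play around the module.
- module_a: A module like it, loose in a pocket of the black tray (178 x 180 x 18 mm) on the robot's left; origin under its centre. Leave alone.
- module_b: The same with an amber board, in another pocket of the tray. Leave alone.
- module_c: The same with a green board, in another pocket of the tray. Leave alone.
- lens: Black camera lens, 40 mm diameter, 52 mm tall, standing on the bench between robot and linear axis; origin under its centre. Leave alone.
- cal_target: White calibration plate with black dots, 60 x 60 x 8 mm, lying on the bench; origin under its centre. Leave alone.
- screwdriver: Screwdriver lying on the bench beyond the linear axis. Leave alone.
- jar: White jar with black lid, 52 mm diameter, 55 mm tall, standing beyond the linear axis; origin under its centre. Leave alone.
Things that resemble listed ones, but are neither listed nor needed, are in the scene too. Leave any purple or yellow look-alike of the module alone.

How it is judged:
By the outcome, as a careful person would: the job done as asked, in the order asked, and still so for the second after the job is handed in, with the robot touching nothing.
It also fails if it takes over 58 s, if anything falls off the work surface, if the arm or the gripper's body presses on something with over 40 N, if the wrist force passes 120 N, or if a joint passes its speed limit or range.

## Working session

There is one attempt and no reset: what is moved stays moved. The work goes in short steps, Python scripts to look and compute and a tool call to move; the robot and the scene stay as the last step left them, time stands still between calls to the robot, and variables do not carry over. Pictures are saved under pics/ and viewed, at most 10 in all, crops included, and the job is handed in when it is done.

Besides the shell and the picture viewer there is one more tool, called after "Request:" as a command line: name --pt "numbers of a row" for each row, then --argument value for the rest. jog_arm: Moves the arm, as the interface text tells. Its arguments: {"type":"object","properties":{"moves":{"type":"array","items":{"type":"array","items":{"type":"number"}}},"newtons":{"type":"number"}},"required":["moves"]}

```bash
mkdir -p pics; cat > h.py <<'E'
import numpy as np, cv2
from plant import env
from scipy.spatial.transform import Rotation as R
def tip(cam,n):
    r=env.tip_of(cam,n)
    return [(np.round(d["centre"],1).tolist(),round(d["confidence"],2)) for d in r[:2]]
E
python3 - <<'E'
from h import *
s=env.sense(); print(s, env.hold_point_z)
ims=[]
for c in("scene","top"):
    p,d=env.read_camera(c); ims.append(p)
    for n in ["stage_axis","index_mark","target_line","post","lever_hub","lever_grip","nest","dial","rider","clamp"]:
        try: print(c,n,tip(c,n))
        except Exception as e: print(n,e)
    cv2.imwrite(f"pics/{c}0.png",cv2.resize(p[:,:,::-1],(800,600),interpolation=cv2.INTER_CUBIC))
print(env.sense()["time_s"])
E
```

```text
{'time_s': 0.0, 'qpos': array([-1.30620354,  0.33392575,  0.03987827,  1.46630323, -0.01338792,
        1.34328346, -0.05849834]), 'dq': array([-0.000845  , -0.00234755, -0.00057301,  0.00042981,  0.00192894,
       -0.00298672, -0.00147195]), 'effort': array([ 3.05421327e-04, -6.58554268e+01,  1.36556201e+00, -4.05549967e+01,
        1.67472381e-02,  1.26938720e-02,  2.57136571e-05]), 'tool_pos': array([231.23374771, 607.28693   , 403.79584944]), 'tcp_rot': array([-5.68293656e-01, -3.08958634e+00,  2.58334626e-03]), 'force': array([-0.12910924, -0.15292477,  0.1555532 ]), 'ft_torque': array([-0.01257352,  0.00692704,  0.0200361 ]), 'finger_force': 0.0, 'opening': 85.24678717619813} 154.70000000000002
scene stage_axis []
scene index_mark [([471.5, 80.9, 98.4], 0.86), ([580.1, -74.0, 113.2], 0.64)]
scene target_line [([594.9, 26.4, 95.7], 0.65)]
scene post [([602.1, 84.2, 117.0], 0.68), ([320.2, 426.9, 9.5], 0.28)]
scene lever_hub [([547.4, -42.5, 113.5], 0.68)]
scene lever_grip [([576.0, -80.0, 110.1], 0.59), ([610.3, 81.1, 99.2], 0.3)]
scene nest [([542.2, 83.2, 99.4], 0.92), ([611.
[... 184 characters left out ...]
_lock, module, nest, post, post_half_ccw, post_half_cw, rider, screwdriver, stage_axis, target_line
top stage_axis []
top index_mark [([464.2, 79.9, 99.9], 0.81)]
top target_line [([596.7, 26.7, 99.8], 0.59), ([601.6, 83.0, 117.1], 0.47)]
top post [([603.2, 85.3, 116.3], 0.92)]
top lever_hub [([546.1, -40.2, 115.1], 0.71)]
top lever_grip [([584.1, -76.3, 114.5], 0.78)]
top nest [([547.9, 84.0, 103.2], 0.63)]
top dial [([544.2, 84.7, 82.3], 0.71)]
top rider [([585.2, -75.7, 111.8], 0.7)]
clamp it knows: cal_target, dial, index_mark, jar, lens, lever_grip, lever_hub, lever_pad_free, lever_pad_lock, module, nest, post, post_half_ccw, post_half_cw, rider, screwdriver, stage_axis, target_line
1.0
```

View pics/scene0.png

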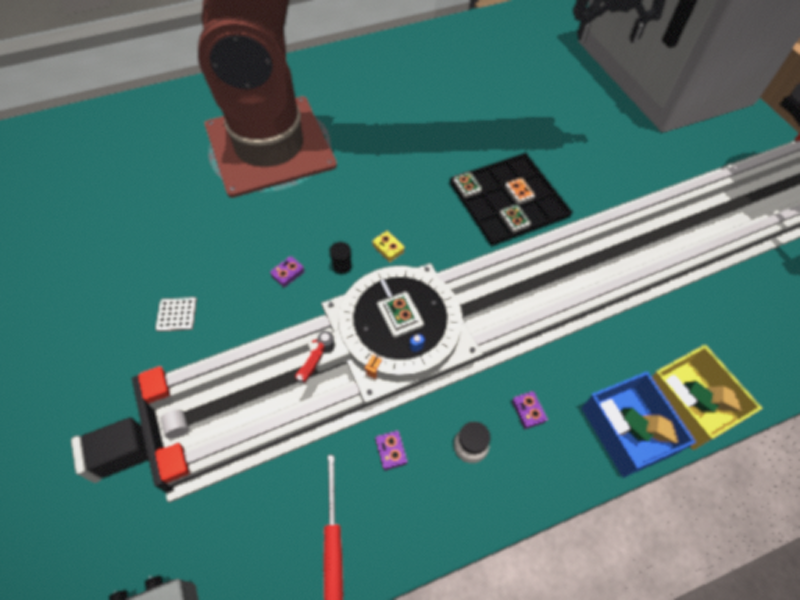

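View pics/top0.png

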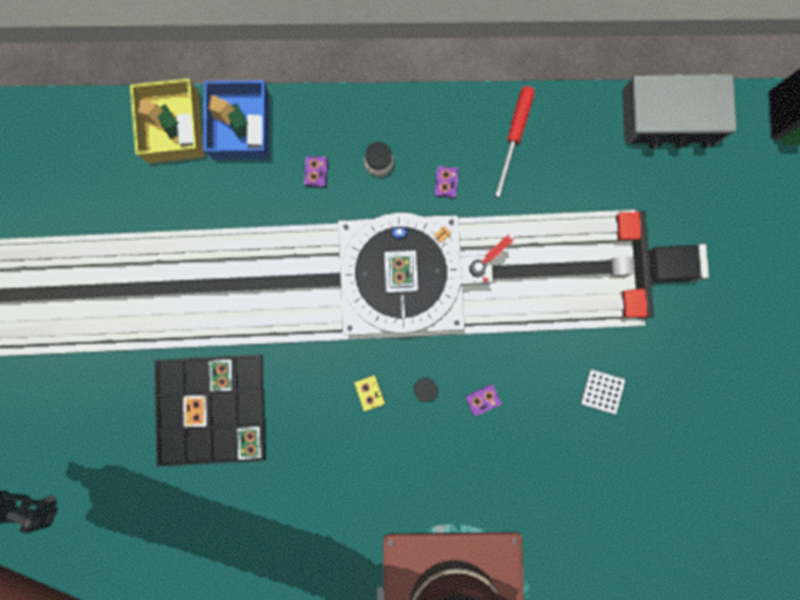

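The scene picture shows the dial at about (402,318) and the post at (417,341). The top picture (800x600) shows:
- dial (401,272), post (400,232), index line (402,305) on the robot side
- orange rider (443,235), lever hub (478,268), arm end (510,238)

There is only one stage, post and lever, so nothing is ambiguous. The top-camera "rider" detection at (585,-76) is really the lever. The dial needs about 131° counter-clockwise, so I'm moving over it with the fingers shut.

Request:
jog_arm --pt "-3.2 -2.3 0 0 0 0 -1" --pt "-3.2 -2.3 0 0 0 0 -1" --pt "-3.2 -2.3 0 0 0 0 -1" --pt "-3.2 -2.3 0 0 0 0 -1" --pt "-3.2 -2.3 0 0 0 0 -1" --pt "-3.2 -2.3 0 0 0 0 -1" --pt "-3.2 -2.3 0 0 0 0 -1" --pt "-3.2 -2.3 0 0 0 0 -1" --pt "-3.2 -2.3 0 0 0 0 -1" --pt "-3.2 -2.3 0 0 0 0 -1" --newtons 30

```text
time_s: 1.83
tool_pos: [449.2, 276.8, 405.1]
tcp_rot: [0.568, 3.089, 0.001]
force: [1.1, 1.0, -0.1]
opening: -0.1
finger_force: 0.0
```

Request:
jog_arm --pt "-3.2 -2.3 0 0 0 0 -1" --pt "-3.2 -2.3 0 0 0 0 -1" --pt "-3.2 -2.3 0 0 0 0 -1" --pt "-3.2 -2.3 0 0 0 0 -1" --pt "-3.2 -2.3 0 0 0 0 -1" --pt "-3.2 -2.3 0 0 0 0 -1" --pt "-3.2 -2.3 0 0 0 0 -1" --pt "0 0 0 0 0 0.118 -1" --pt "0 0 0 0 0 0.118 -1" --pt "0 0 0 0 0 0.118 -1"

```text
time_s: 2.67
tool_pos: [600.8, 47.3, 404.6]
tcp_rot: [-1.115, -2.937, 0.001]
force: [0.1, 0.3, -1.0]
opening: -0.1
finger_force: 0.0
```

Request:
jog_arm --pt "0 0 0 0 0 0.118 -1" --pt "0 0 0 0 0 0.118 -1" --pt "0 0 0 0 0 0.118 -1" --pt "0 0 0 0 0 0.118 -1" --pt "0 0 0 0 0 0.118 -1" --pt "0 0 0 0 0 0.118 -1" --pt "0 0 0 0 0 0.118 -1" --pt "0 0 0 0 0 0 -1" --pt "0 0 0 0 0 0 -1"

```text
time_s: 3.42
tool_pos: [600.5, 48.6, 404.7]
tcp_rot: [2.187, 2.255, -0.0]
force: [-0.3, 0.4, -0.2]
opening: -0.1
finger_force: 0.0
```

```bash
python3 - <<'E'
from h import *
s=env.sense(); M=R.from_rotvec(s["tcp_rot"]).as_matrix(); print(s["time_s"],s["tool_pos"],s["qpos"],s["opening"]);print(M.round(3))
p,d=env.read_camera("wrist")
for n in ["index_mark","target_line","post","lever_hub","lever_grip","dial","nest"]: print(n,tip("wrist",n))
cv2.imwrite("pics/w1.png",p[:,:,::-1])
cm=env.camera_model("wrist"); print(cm["mtx"],cm["T"].round(2))
E
```

```text
3.4167 [600.53494039  48.57804755 404.74485684] [-0.69610111  0.2683595   0.65975629  1.61353571 -0.16854884  1.31755977
  0.01955854] -0.05014630348535956
[[-0.031  1.     0.   ]
 [ 1.     0.031 -0.   ]
 [-0.     0.    -1.   ]]
index_mark [([467.3, 77.7, 100.5], 0.86)]
target_line [([592.2, 22.7, 102.8], 0.91), ([785.2, -120.8, 2.1], 0.67)]
post [([603.7, 80.5, 117.4], 0.73)]
lever_hub [([548.7, -41.5, 111.3], 0.8), ([605.6, 82.7, 114.0], 0.52)]
lever_grip []
dial []
nest []
[[319.19679085   0.         254.9463116 ]
 [  0.         319.19679085 187.16930396]
 [  0.           0.           1.        ]] [[ 1.0000e+00  3.0000e-02  1.0000e-02  5.9936e+02]
 [ 3.0000e-02 -9.7000e-01 -2.6000e-01  1.1465e+02]
 [ 0.0000e+00  2.6000e-01 -9.7000e-01  3.7424e+02]
 [ 0.0000e+00  0.0000e+00  0.0000e+00  1.0000e+00]]
```

View pics/w1.png

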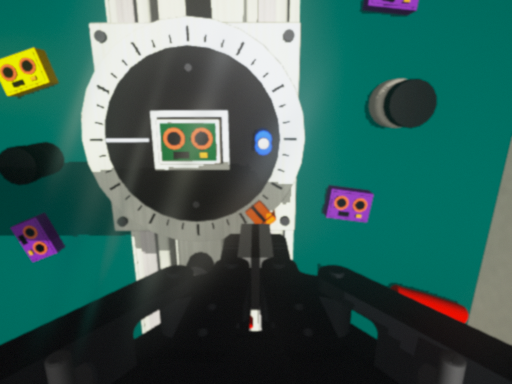

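The wrist picture shows the index line at (106..150,140), the post at (263,142), and the rider with its black line at (261,212). I'm fitting the axis from the dial rim in a rectified view.

```bash
cat >> h.py <<'E'
C0=np.array([543.,82.]); S=4; W=480  # rectified at z=100: 4 px/mm
def rect(p,cm,z=100.,c=C0,half=120):
    n=2*half*S
    u,v=np.meshgrid(np.arange(n),np.arange(n))
    X=np.stack([c[0]+half-v/S, c[1]+half-u/S, np.full(u.shape,z), np.ones(u.shape)],-1) # up=+x, left=+y
    q=X@np.linalg.inv(cm["T"]).T
    uv=q[...,:2]/q[...,2:3]*np.diag(cm["mtx"])[:2]+cm["mtx"][:2,2]
    return cv2.remap(p,uv.astype(np.float32),None,cv2.INTER_LINEAR)
def w2p(x,y,c=C0,half=120): return ((c[1]+half-y)*S,(c[0]+half-x)*S)
def p2w(u,v,c=C0,half=120): return (c[0]+half-v/S, c[1]+half-u/S)
def axis(im):
    g=cv2.cvtColor(im,cv2.COLOR_RGB2GRAY); pts=[]
    for a in np.radians(np.arange(0,360,2)):
        r=np.arange(66,84,.25); x=C0[0]+r*np.cos(a); y=C0[1]+r*np.sin(a)
        u,v=w2p(x,y); pr=cv2.remap(g,np.float32(u)[None],np.float32(v)[None],cv2.INTER_LINEAR)[0].astype(float)
        dg=np.convolve(pr,np.r_[np.ones(6),-np.ones(6)],'valid'); i=dg.argmax()
        if dg[i]>300: pts.append((x[i+6],y[i+6]))
    pts=np.array(pts); 
    for k in range(4):
        A=np.c_[2*pts,np.ones(len(pts))]; s=np.linalg.lstsq(A,(pts**2).sum(1),rcond=None)[0]
        rad=np.sqrt(s[2]+s[0]**2+s[1]**2); e=np.abs(np.hypot(*(pts-s[:2]).T)-rad); pts=pts[e<max(2*np.median(e),.3)]
    return s[:2],rad,len(pts)
E
python3 - <<'E'
from h import *
cm=env.camera_model("wrist"); p,d=env.read_camera("wrist")
im=rect(p,cm); print(axis(im))
cv2.imwrite("pics/r1.png",cv2.resize(im[:,:,::-1],(600,600),interpolation=cv2.INTER_AREA))
p,d=env.read_camera("top"); im=rect(p,env.camera_model("top")); print(axis(im))
E
```

```text
(array([546.53327957,  82.05990432]), np.float64(74.38630780296246), 131)
(array([546.69967584,  82.38606857]), np.float64(72.86593770294289), 4)
```

View pics/r1.png

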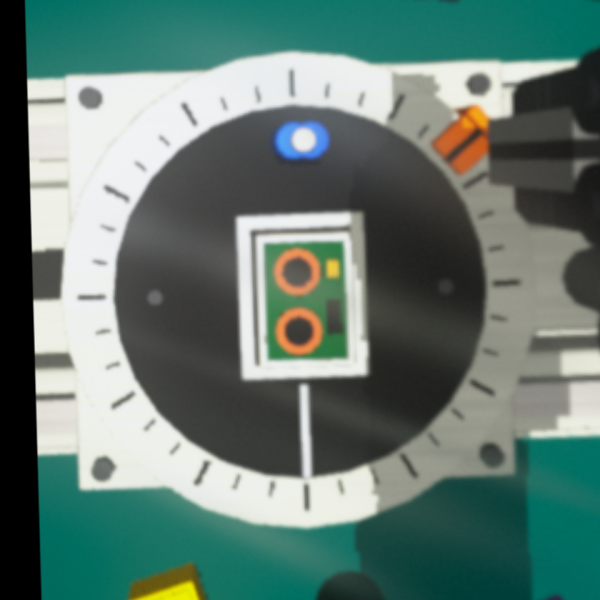

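Request:
jog_arm --pt "0 0.3 4.1 0 0 0 -1" --pt "0 0.3 4.1 0 0 0 -1" --pt "0 0 3.0 0 0 0 -1" --pt "0 0 1.2 0 0 0 -1" --pt "0 0 0 0 0 0 -1" --pt "0.5 0 0 0 0 0 -1" --pt "0.5 0 0 0 0 0 -1" --pt "0.3 0 0 0 0 0 -1" --pt "0.2 0 0 0 0 0 -1" --pt "0 0 0 0 0 0 -1"

```text
time_s: 4.75
tool_pos: [606.6, 64.0, 282.1]
tcp_rot: [2.19, 2.251, 0.003]
force: [0.4, -1.5, -0.5]
opening: -0.3
finger_force: 0.1
```

```bash
python3 - <<'E'
from h import *
s=env.sense(); print(s["tool_pos"],s["force"])
p,d=env.read_camera("wrist"); cv2.imwrite("pics/w2.png",p[:,:,::-1])
E
```

```text
[606.56587972  63.97658222 282.0680148 ] [ 0.40425235 -1.48513309 -0.51714679]
```

View pics/w2.png

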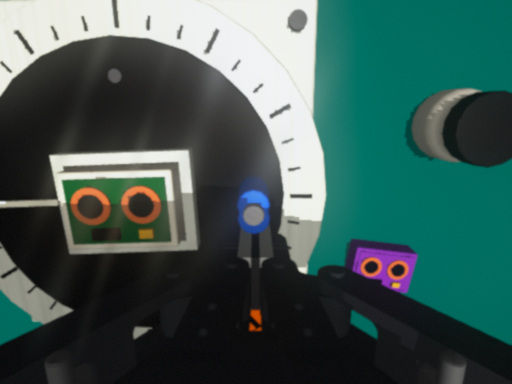

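The fingers stand right behind the post at (254,212), touching it lightly. Now I sweep along the arc.

Request:
jog_arm --pt "0.61 0.18 0 0 0 -0.1 -1" --pt "0.61 0.18 0 0 0 -0.1 -1" --pt "0.61 0.18 0 0 0 -0.1 -1" --pt "0.61 0.18 0 0 0 -0.1 -1" --pt "0.61 0.18 0 0 0 -0.1 -1" --pt "0.61 0.18 0 0 0 -0.1 -1" --pt "0.61 0.18 0 0 0 -0.1 -1" --pt "0 0 0 0 0 0 -1"

```text
time_s: 5.47
tool_pos: [604.4, 107.7, 281.1]
tcp_rot: [1.279, 2.869, 0.001]
force: [1.0, -0.4, -0.5]
opening: -0.1
finger_force: 0.5
```

```bash
cat > m.py <<'E'
from h import *
s=env.sense(); M=R.from_rotvec(s["tcp_rot"]).as_matrix()
A=np.array([546.5,82.1]); r=A-s["tool_pos"][:2]
print(s["time_s"],"pos",s["tool_pos"].round(1),"axis in tool xy",(M[:2,:2].T@r).round(1),"yaw_y",np.degrees(np.arctan2(M[1,1],M[0,1])).round(2),"tilt",M[2].round(3),"F",s["force"].round(1),"q",s["qpos"].round(2))
E
python3 m.py
```

```text
5.4667 pos [604.4 107.7 281.1] axis in tool xy [ 19.6 -60.1] yaw_y 41.96 tilt [-0.     0.001 -1.   ] F [ 1.  -0.4 -0.5] q [-0.63  0.38  0.47  1.72 -0.19  1.09  0.63]
```

Request:
jog_arm --pt "0.61 0.18 0 0 0 -0.1 -1" --pt "0.61 0.18 0 0 0 -0.1 -1" --pt "0.61 0.18 0 0 0 -0.1 -1" --pt "0.61 0.18 0 0 0 -0.1 -1" --pt "0.61 0.18 0 0 0 -0.1 -1" --pt "0.61 0.18 0 0 0 -0.1 -1" --pt "0.61 0.18 0 0 0 -0.1 -1" --pt "0 0 0 0 0 0 -1"

```text
time_s: 6.13
tool_pos: [574.7, 139.7, 281.1]
tcp_rot: [0.223, 3.133, 0.001]
force: [0.7, -0.4, 0.1]
opening: 0.1
finger_force: 0.2
```

Request:
jog_arm --pt "0.61 0.18 0 0 0 -0.1 -1" --pt "0.61 0.18 0 0 0 -0.1 -1" --pt "0.61 0.18 0 0 0 -0.1 -1" --pt "0.61 0.18 0 0 0 -0.1 -1" --pt "0.61 0.18 0 0 0 -0.1 -1" --pt "0.61 0.18 0 0 0 -0.1 -1" --pt "0 0 0 0 0 0 -1" --pt "0 0 0 0 0 0 -1"

```text
time_s: 6.8
tool_pos: [538.0, 146.1, 280.8]
tcp_rot: [0.7, -3.062, -0.001]
force: [0.2, -0.8, 0.8]
opening: -0.2
finger_force: 0.0
```

```bash
python3 m.py; python3 - <<'E'
from h import *
cm=env.camera_model("wrist"); p,d=env.read_camera("wrist")
a=cv2.resize(p[:,:,::-1],(400,300)); b=cv2.resize(rect(p,cm)[:,:,::-1],(400,400),interpolation=cv2.INTER_AREA)
p,d=env.read_camera("top"); t=rect(p,env.camera_model("top"))
print(axis(t))
t=cv2.resize(t[:,:,::-1],(400,400),interpolation=cv2.INTER_AREA)
cv2.imwrite("pics/c3.png",np.hstack([b,t]))
E
```

```text
6.8 pos [538.  146.1 280.8] axis in tool xy [ 20.1 -61.4] yaw_y 115.74 tilt [ 0.     0.001 -1.   ] F [ 0.2 -0.8  0.8] q [-0.55  0.25  0.24  1.85 -0.07  1.05  1.73]
(array([298.56482741, 130.89315773]), np.float64(325.9972391491418), 2)
```

View pics/c3.png

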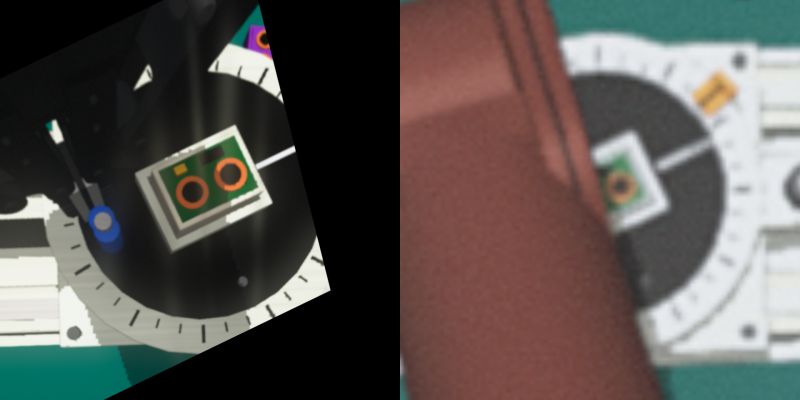

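Right panel: the index line ends at (712,140) and the rider's line is at about (711,100), so about 15° remain. I'm measuring it by angular profiles.

```bash
cat >> h.py <<'E'
A=np.array([546.5,82.1])
def polar(p,cm,r0,r1,a0,a1,z,c=A):
    a=np.arange(a0,a1,.1); r=np.arange(r0,r1,.5)
    aa,rr=np.meshgrid(np.radians(a),r)
    X=np.stack([c[0]+rr*np.cos(aa),c[1]+rr*np.sin(aa),np.full(aa.shape,z),np.ones(aa.shape)],-1)
    q=X@np.linalg.inv(cm["T"]).T
    uv=q[...,:2]/q[...,2:3]*np.diag(cm["mtx"])[:2]+cm["mtx"][:2,2]
    return a,cv2.remap(p,uv.astype(np.float32),None,cv2.INTER_CUBIC).astype(float)
def centroid(a,w):
    i=w.argmax(); k=slice(max(i-25,0),i+26); v=w[k]-np.percentile(w[k],30); v=np.clip(v,0,None); return (a[k]*v).sum()/v.sum(), w[i]
def angles(cam,i0,i1,c=A):
    cm=env.camera_model(cam); p,_=env.read_camera(cam)
    a,m=polar(p,cm,48,70,i0,i1,100,c); n=len(m)//2
    print(cam,"index inner/outer",[np.round(centroid(a,m[k].mean((0,2))),2) for k in (slice(0,n),slice(n,None))])
    a,m=polar(p,cm,80,100,-62,-36,101,c); sat=m[...,0]-m[...,2]
    pr=m[...,0].mean(0); org=sat.mean(0)
    print(" rider orange edges", a[org>org.max()*.5][[0,-1]].round(1), "mid",a[org>org.max()*.5][[0,-1]].mean().round(2))
    n=len(m)//2
    for k in (slice(0,n),slice(n,None)):
        b=(org>org.max()*.5).nonzero()[0]; l,h=b[0]+25,b[-1]-25
        print(" line",np.round(centroid(a[l:h],-m[k][...,0].mean(0)[l:h]),2))
E
python3 - <<'E'
from h import *
angles("top",-85,-50)
# check with initial wrist picture: centre and rider (pose of that moment)
E
```

```text
top index inner/outer [array([-64.54, 202.76]), array([-64.6 , 177.14])]
 rider orange edges [-53.9 -43.6] mid -48.75
 line [ -48.54 -158.4 ]
 line [ -48.41 -165.4 ]
```

Request:
jog_arm --pt "0.49 0.14 0 0 0 -0.08 -1" --pt "0.49 0.14 0 0 0 -0.08 -1" --pt "0.49 0.14 0 0 0 -0.08 -1" --pt "0 0 0 0 0 0 -1" --pt "0 0 0 0 0 0 -1"

```text
time_s: 7.37
tool_pos: [523.3, 142.4, 280.7]
tcp_rot: [1.065, -2.955, -0.0]
force: [0.7, 0.6, 0.1]
opening: 0.1
finger_force: 0.4
```

```bash
python3 m.py; python3 -c "
from h import *
angles('top',-62,-35)"
```

```text
7.3667 pos [523.3 142.4 280.7] axis in tool xy [ 20.6 -61.2] yaw_y 129.64 tilt [ 0.  0. -1.] F [0.7 0.6 0.1] q [-0.53  0.22  0.21  1.89 -0.05  1.04  1.96]
top index inner/outer [array([-51.75, 185.18]), array([-51.82, 190.62])]
 rider orange edges [-53.9 -43.6] mid -48.75
 line [ -48.54 -160.65]
 line [ -48.37 -166.05]
```

Request:
jog_arm --pt "0.15 0.05 0 0 0 -0.025 -1" --pt "0.15 0.05 0 0 0 -0.025 -1" --pt "0 0 0 0 0 0 -1" --pt "0 0 0 0 0 0 -1"

```text
time_s: 7.75
tool_pos: [520.4, 141.2, 280.7]
tcp_rot: [-1.144, 2.926, 0.0]
force: [2.3, 3.0, -1.0]
opening: -0.1
finger_force: 1.6
```

```bash
python3 m.py; python3 -c "
from h import *
angles('top',-60,-35)"
```

```text
7.75 pos [520.4 141.2 280.7] axis in tool xy [ 20.9 -61.1] yaw_y 132.73 tilt [-0. -0. -1.] F [ 2.3  3.  -1. ] q [-0.53  0.21  0.2   1.89 -0.05  1.04  2.01]
top index inner/outer [array([-49.26, 197.14]), array([-48.85, 192.95])]
 rider orange edges [-53.9 -43.6] mid -48.75
 line [ -48.51 -159.05]
 line [ -48.37 -164.1 ]
```

Request:
jog_arm --pt "0.05 0 0 0 0 0 -1" --pt "0 0 0 0 0 0 -1" --pt "0 0 0 0 0 0 -1"

```text
time_s: 8.05
tool_pos: [519.9, 140.8, 280.7]
tcp_rot: [1.145, -2.926, -0.0]
force: [2.5, 2.7, -0.1]
opening: -0.1
finger_force: 1.7
```

```bash
python3 m.py; python3 -c "
from h import *
for i in range(2): angles('top',-60,-35)"
```

```text
8.05 pos [519.9 140.8 280.7] axis in tool xy [ 20.3 -61.2] yaw_y 132.74 tilt [-0.  0. -1.] F [ 2.5  2.7 -0.1] q [-0.53  0.21  0.2   1.89 -0.05  1.04  2.01]
top index inner/outer [array([-48.91, 182.09]), array([-48.59, 196.65])]
 rider orange edges [-53.9 -43.6] mid -48.75
 line [ -48.48 -160.55]
 line [ -48.36 -166.7 ]
top index inner/outer [array([-48.92, 182.48]), array([-48.59, 197.45])]
 rider orange edges [-53.9 -43.6] mid -48.75
 line [ -48.53 -159.05]
 line [ -48.4  -165.95]
```

Index and rider lines agree within about 0.2°. I'm backing off, lifting, and going to the lever.

Request:
jog_arm --pt "-1.0 0 0 0 0 0 -1" --pt "-1.0 0 0 0 0 0 -1" --pt "0 0 -4 0 0 0 -1" --pt "0 0 -4 0 0 0 -1" --pt "0 0 -4 0 0 0 -1" --pt "1.4 -3.3 0 0 0 0 -1" --pt "1.4 -3.3 0 0 0 0 -1" --pt "1.4 -3.3 0 0 0 0 -1" --pt "1.4 -3.3 0 0 0 0 -1" --pt "1.4 -3.3 0 0 0 0 -1"

```text
time_s: 8.98
tool_pos: [596.1, -15.6, 400.8]
tcp_rot: [1.146, -2.925, 0.001]
force: [0.8, -0.7, -0.9]
opening: -0.2
finger_force: 0.0
```

Request:
jog_arm --pt "1.4 -3.3 0 0 0 0 -1" --pt "0 0 0 0 0 0 -1" --pt "0 0 0 0 0 0 -1"

```text
time_s: 9.23
tool_pos: [608.1, -50.5, 400.3]
tcp_rot: [1.138, -2.927, 0.002]
force: [0.5, 0.3, -0.2]
opening: 0.3
finger_force: 0.0
```

```bash
python3 m.py; python3 - <<'E'
from h import *
cm=env.camera_model("wrist"); p,d=env.read_camera("wrist")
for n in ["lever_hub","lever_grip","lever_pad_lock","index_mark","target_line"]: print(n,tip("wrist",n))
c=np.array([560.,-10.])
cv2.imwrite("pics/c4.png",np.hstack([cv2.resize(p[:,:,::-1],(400,300)).__array__(),cv2.resize(rect(p,cm,112,c)[:,:,::-1],(400,400),interpolation=cv2.INTER_AREA)[:300]]) if 0 else cv2.resize(rect(p,cm,112,c)[:,:,::-1],(600,600),interpolation=cv2.INTER_AREA))
angles("wrist",-62,-36)
E
```

```text
9.2333 pos [608.1 -50.5 400.3] axis in tool xy [-44.2 139.4] yaw_y 132.5 tilt [ 0.002 -0.    -1.   ] F [ 0.5  0.3 -0.2] q [-0.28  0.26  0.36  1.59 -0.09  1.31  2.4 ]
lever_hub [([549.8, -38.3, 114.2], 0.84)]
lever_grip [([585.1, -75.6, 113.9], 0.73)]
lever_pad_lock [([577.6, -73.8, 111.6], 0.55)]
index_mark [([593.9, 23.8, 101.8], 0.61), ([358.0, 45.5, 2.7], 0.5)]
target_line [([592.1, 23.5, 101.0], 0.97)]
wrist index inner/outer [array([-47.69, 241.12]), array([-47.66, 243.14])]
 rider orange edges [-54.  -42.8] mid -48.4
 line [-47.98 -84.15]
 line [ -47.94 -128.05]
```

View pics/c4.png

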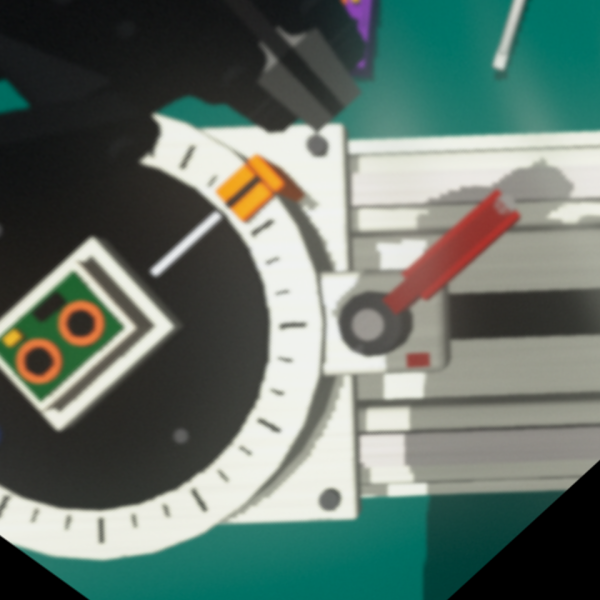

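The crop shows the hub at (369,325) and the lever arm running to (508,205), with the red pad on the near-rider side free. The white line at (218,215) meets the black line on the rider at (235,205). I'm descending beside the lever and touching it.

Request:
jog_arm --pt "0 -0.4 4.0 0 0 0 -1" --pt "0 0 4.0 0 0 0 -1" --pt "0 0 3.0 0 0 0 -1" --pt "0 0 1.0 0 0 0 -1" --pt "0.6 0 0 0 0 0 -1" --pt "0.6 0 0 0 0 0 -1" --pt "0.4 0 0 0 0 0 -1" --pt "0 0 0 0 0 0 -1" --pt "0 0 0 0 0 0 -1"

```text
time_s: 10.33
tool_pos: [598.6, -62.4, 282.7]
tcp_rot: [-1.143, 2.923, -0.001]
force: [-0.7, 0.2, 1.2]
opening: 0.5
finger_force: 0.0
```

Request:
jog_arm --pt "0.51 -0.15 0 0 0 0.1 -1" --pt "0.51 -0.15 0 0 0 0.1 -1" --pt "0.51 -0.15 0 0 0 0.1 -1" --pt "0.51 -0.15 0 0 0 0.1 -1" --pt "0 0 0 0 0 0 -1" --pt "0 0 0 0 0 0 -1"

```text
time_s: 10.83
tool_pos: [585.1, -78.0, 281.5]
tcp_rot: [-0.546, 3.093, 0.0]
force: [-0.6, 0.0, 0.2]
opening: -0.3
finger_force: 0.0
```

```bash
sed 's/546.5,82.1/551,-39.8/' m.py > ml.py; python3 ml.py; python3 - <<'E'
from h import *
cm=env.camera_model("wrist"); p,d=env.read_camera("wrist")
cv2.imwrite("pics/w5.png",p[:,:,::-1])
E
```

```text
10.8333 pos [585.1 -78.  281.5] axis in tool xy [19.  47.6] yaw_y 110.01 tilt [-0.001 -0.    -1.   ] F [-0.6  0.   0.2] q [-0.29  0.32  0.42  1.78 -0.15  1.07  2.1 ]
```

View pics/w5.png

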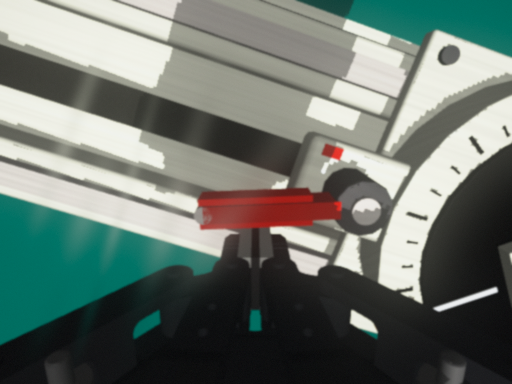

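The fingers at (255,240) lie flat on the arm's pad and the lever has turned. Continuing.

Request:
jog_arm --pt "0.51 -0.16 0 0 0 0.1 -1" --pt "0.51 -0.16 0 0 0 0.1 -1" --pt "0.51 -0.16 0 0 0 0.1 -1" --pt "0.51 -0.16 0 0 0 0.1 -1" --pt "0.51 -0.16 0 0 0 0.1 -1" --pt "0.51 -0.16 0 0 0 0.1 -1" --pt "0.51 -0.16 0 0 0 0.1 -1" --pt "0 0 0 0 0 0 -1" --pt "0 0 0 0 0 0 -1"

```text
time_s: 11.63
tool_pos: [550.6, -90.4, 281.0]
tcp_rot: [0.545, 3.094, 0.0]
force: [0.4, -0.0, -0.4]
opening: -0.0
finger_force: 0.2
```

```bash
python3 ml.py
```

```text
11.6333 pos [550.6 -90.4 281. ] axis in tool xy [16.9 47.7] yaw_y 70.04 tilt [-0.  0. -1.] F [ 0.4 -0.  -0.4] q [-0.38  0.27  0.54  1.86 -0.16  1.05  1.44]
```

Request:
jog_arm --pt "0.2 -0.06 0 0 0 0.04 -1" --pt "0.2 -0.06 0 0 0 0.04 -1" --pt "0.2 -0.06 0 0 0 0.04 -1" --pt "0 0 0 0 0 0 -1" --pt "0 0 0 0 0 0 -1"

```text
time_s: 12.05
tool_pos: [544.7, -90.1, 281.0]
tcp_rot: [0.73, 3.055, -0.0]
force: [2.5, -2.0, 1.0]
opening: -0.2
finger_force: 1.7
```

Request:
jog_arm --pt "0.1 0 0 0 0 0.02 -1" --pt "0.1 0 0 0 0 0 -1" --pt "0 0 0 0 0 0 -1"

```text
time_s: 12.3
tool_pos: [543.0, -89.7, 281.1]
tcp_rot: [0.766, 3.044, -0.001]
force: [6.3, -3.6, -2.3]
opening: -0.0
finger_force: 3.7
```

Request:
jog_arm --pt "0.1 0 0 0 0 0 -1" --pt "0 0 0 0 0 0 -1" --pt "0 0 0 0 0 0 -1"

```text
time_s: 12.55
tool_pos: [542.6, -89.5, 281.3]
tcp_rot: [0.766, 3.043, -0.001]
force: [9.4, -5.0, -4.5]
opening: 0.1
finger_force: 5.5
```

```bash
python3 ml.py
```

```text
12.55 pos [542.6 -89.5 281.3] axis in tool xy [16.2 47.8] yaw_y 61.75 tilt [-0.004  0.    -1.   ] F [ 9.4 -5.  -4.5] q [-0.41  0.25  0.57  1.88 -0.15  1.04  1.3 ]
```

Request:
jog_arm --pt "0.1 0 0 0 0 0 -1" --pt "0.1 0 0 0 0 0 -1" --pt "0 0 0 0 0 0 -1" --pt "0 0 0 0 0 0 -1"

```text
time_s: 12.88
tool_pos: [541.9, -89.2, 281.8]
tcp_rot: [0.765, 3.039, -0.002]
force: [15.1, -8.7, -7.7]
opening: -0.3
finger_force: 9.0
```

Request:
jog_arm --pt "0.1 0 0 0 0 0 -1" --pt "0 0 0 0 0 0 -1" --pt "0 0 0 0 0 0 -1"

```text
time_s: 13.13
tool_pos: [541.4, -89.1, 282.1]
tcp_rot: [0.765, 3.037, -0.002]
force: [18.5, -9.8, -9.2]
opening: 0.0
finger_force: 10.7
```

At 21 N with the lever no longer giving, it is on its stop. I'm retreating and checking.

Request:
jog_arm --pt "-0.7 0 0 0 0 0 -1" --pt "-1.0 0 0 0 0 0 -1" --pt "-1.0 0 0 0 0 0 -1" --pt "0 0 -4 0 0 0 -1" --pt "0 0 -4 0 0 0 -1" --pt "0 0 -4 0 0 0 -1" --pt "-3 0 0 0 0 0 -1" --pt "0 0 0 0 0 0 -1" --pt "0 0 0 0 0 0 -1"

```text
time_s: 13.88
tool_pos: [589.9, -114.7, 400.6]
tcp_rot: [-0.768, -3.046, 0.001]
force: [0.3, 0.2, -1.5]
opening: -0.1
finger_force: 0.0
```

```bash
python3 ml.py; python3 - <<'E'
from h import *
p,d=env.read_camera("wrist"); cm=env.camera_model("wrist")
cv2.imwrite("pics/c6.png",cv2.resize(rect(p,cm,112,np.array([560.,-10.]))[:,:,::-1],(600,600),interpolation=cv2.INTER_AREA))
angles("wrist",-62,-36); angles("top",-62,-36)
E
```

```text
13.8833 pos [ 589.9 -114.7  400.6] axis in tool xy [69.8 47.5] yaw_y 61.71 tilt [ 0.    -0.001 -1.   ] F [ 0.3  0.2 -1.5] q [-0.38  0.26  0.6   1.62 -0.15  1.31  1.32]
wrist index inner/outer [array([-47.66, 237.32]), array([-47.69, 238.02])]
 rider orange edges [-54.2 -42.8] mid -48.5
 line [-47.95 -72.9 ]
 line [ -47.94 -127.5 ]
top index inner/outer [array([-48.89, 175.27]), array([-48.66, 197.26])]
 rider orange edges [-53.9 -43.6] mid -48.75
 line [ -48.51 -161.75]
 line [ -48.43 -163.65]
```

View pics/c6.png

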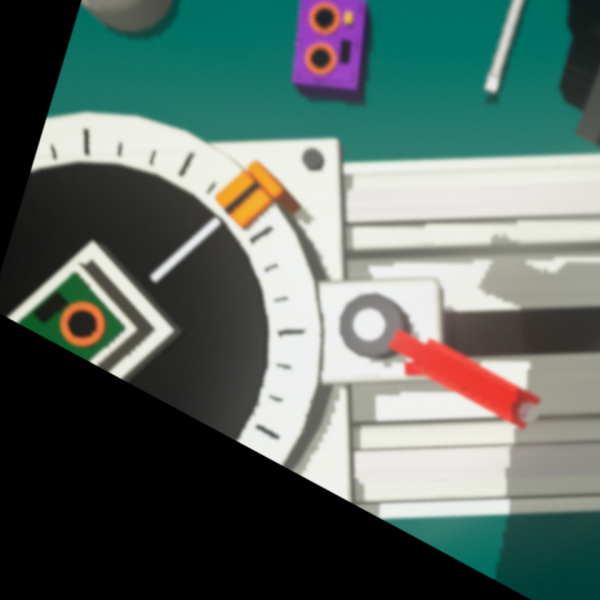

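The lever now points from the hub (369,325) to (528,410), about -118°, at the red stop block. The index line still meets the rider's line, the module is in its nest, and the arm is clear. Handing in.

```bash
python3 -c "
from plant import env
print(env.hand_in())"
```

```text
the job is handed in; nothing more can be done
None
```

I set the dial to the rider's line, agreeing within about 0.3° on both cameras, then pushed the clamp lever home against its stop with about 21 N. I handed the job in at about 14 s with the arm clear; no verdict came back.

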